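# Weigh a valve body on the spring scale and mark the reading

### The job

Take the brass valve body by its flat tab and hang it by its lifting eye on the hook of the spring scale, easing its weight onto the spring so gently that the hook neither jerks nor bounces when you let go, and never pulling the scale past the end of its graduations. When the valve body hangs free and still, slide the blue marker level with the red pointer to record the reading, then let go. Leave the other things on the desk where they are.

Things in the scene. Friction and masses are not known exactly. Their poses are not given: they have to be found in the camera images.
- valve_body: loose brass valve body standing on a round foot 54 mm across; 60 mm tall, with a steel lifting eye on top (93 mm in all), an outlet stub to 46 mm along +x and a flat steel tab on a neck along -x. Origin: centre of the foot's underside, z up. Weight unknown, different each time, 2.9 to 6.9 N; centre of mass within 3 mm of the axis through the eye, about 30 mm up
- eye (a point): centre of the lifting eye, 75 mm above the valve body's origin. The eye is an upright steel ring of 12 mm inner radius, 6 mm thick bar, standing in the valve body's y-z plane: the hook passes through it along the valve body's x
- tab (a point): centre of the flat tab, 64 mm from the valve body's axis along its -x and 50 mm above its origin; the tab is 36 mm long (x), 14 mm wide (y, grip across this, from above) and 22 mm high (z)
- scale_stand: spring scale fixed to the desk: dark base 110x110x14 mm, grey column 36x44, 286 tall, front face 8 mm before the origin; white graduated plate at its -y side (face at x = 0, y -73 to -135, height 115 to 265 mm). Origin: centre of the base's underside, z up; hook and graduations are on its -x side, towards the robot
- hook_seat (a point): lowest point (bar centre) of the hook's trough; unloaded 70 mm before (-x) the stand's origin, 190 mm above the desk. The hook is a 6 mm round steel bar in the stand's x-z plane, reaching from the moving carriage towards the robot, its free end turned up. A hung eye's centre lies about 9 mm below this point
- hook_tip (a point): end (bar centre) of the upturned hook, 16 mm nearer the robot (-x of the stand) and 15 mm higher than hook_seat; it moves with the hook. The eye goes over this end along the stand's +x, then down
- pointer_tip (a point): tip of the red pointer on the carriage, at the graduated plate; it goes down with the hook, by the same amount; unloaded 200 mm above the desk
- marker_tip (a point): tip of the blue marker, at the graduated plate beside the pointer's column of marks; level with the pointer when both have the same height. It starts above the pointer
- marker_grip (a point): centre of the marker's blue handle block, 28 mm long (x), 14 mm wide (y of the stand, grip across this, from above), 20 mm high; it stands 64 mm out from the plate towards the robot, at the height of marker_tip
- hook (a joint): travel of the hook downward, m: 0 unloaded, grows as it is pulled down; spring of 170 N/m (1 N = 5.9 mm), lightly damped; the graduations end at 0.050 and the stop is at 0.055
- marker (a joint): travel of the blue marker downward along its vertical rail, m: 0 at the top, 0.09 at the bottom; it stays where it is left (friction about 2 N)
- lab_timer: white timer with a green and a red button, 68x62x18 mm, a bystander to leave alone; origin at the centre of its underside
- relay_block: black block with a white end, 53x30x19 mm, a bystander to leave alone; origin at the centre of its underside
- spanner_12: small steel spanner, 30x150x8 mm, a bystander to leave alone; origin at the centre of its underside
- syringe: clear syringe lying down, 30x136x23 mm, a bystander to leave alone; origin at the centre of its underside
- pen_blue: white and blue pen, 11x145x9 mm, a bystander to leave alone; origin at the centre of its underside
- ptfe_tape: roll of brown tape, 96x94x48 mm, a bystander to leave alone; origin at the centre of its underside

How it is judged (in metres and radians):
On the way, in this order (a step that is already met when the one before it is completed fails the run):
1. the valve body hangs by its eye on the hook, free of the fingers, and has come to rest (contact force between valve_body and scale_stand above 2 N and contact force between valve_body and the fingers below 0.05 N and distance between eye and hook_seat below 0.02 m and value of joint hook above 0.012 m and angle between valve_body's own z axis and vertical below 0.3 rad and velocity of joint hook between -0.006 and 0.006 m/s and linear speed of valve_body below 0.02 m/s), for 0.6 s.
2. the marker is level with the pointer while the valve body hangs (contact force between valve_body and scale_stand above 2 N and contact force between valve_body and the fingers below 0.05 N and distance between eye and hook_seat below 0.02 m and value of joint hook above 0.012 m and angle between valve_body's own z axis and vertical below 0.3 rad and z of marker_tip in the frame of pointer_tip between -0.003 and 0.003 m), for 0.2 s.
At the end, for the whole second after the job is handed in: the valve body hangs upright (within 0.3 rad) by its eye on the hook (eye centre within 20 mm of hook_seat), its weight on the scale, at rest (hook slower than 6 mm/s, valve body slower than 20 mm/s), and marker_tip is within 3 mm of the height of pointer_tip (all of step 2 and velocity of joint hook between -0.006 and 0.006 m/s and linear speed of valve_body below 0.02 m/s); the robot touches nothing.
It fails at once if the hook jerked or bounced: it moved faster than 0.06 m/s (velocity of joint hook above 0.06 m/s or velocity of joint hook below -0.06 m/s).
It fails at once if the scale was pulled past the end of its graduations (50 mm) (value of joint hook above 0.05 m).
It fails at once if another thing on the desk was moved by more than 20 mm (distance of any of lab_timer, relay_block, spanner_12, syringe, pen_blue, ptfe_tape from where it was at the start of the episode above 0.02 m).
It also fails if it takes over 72 s, if anything falls off the work surface, if the arm or the gripper's body presses on something with over 40 N, if the wrist force passes 120 N, or if a joint passes its speed limit or range.

### The arm

A 7-joint arm with a two-finger parallel gripper is mounted at the origin on a cart in front of the work surface, level with it; the furniture and walls round the work are solid. World frame = base frame: x ahead of the robot, y to its left, z up, the work surface at z = 0. Lengths are in m, angles in degrees, forces in N, time in s.
With the tool pointing down it reaches from about 0.425 to 0.875 m from the base axis. Payload 4.7 kg.
Tool frame: the origin (TCP) lies at the very end of the fingers, on their centre line; the grasp point (between the pads) lies env.hold_point_z behind it (env.hold_point_z is the distance from the TCP to the grasp point, in m); z points along the fingers, y is the line along which they close (so a half turn about z gives the same grasp; the last joint's range is limited). The gripper opens to 87 mm and grips with 3 to 60 N. Pads are 19 mm wide; open, the fingers measure 117 mm over their backs; the gripper's body (75 mm by 190 mm) begins 51 mm behind the grasp point.
Start: joints at [-66.916, 18.392, -4.016, 83.108, 1.295, 78.541, -3.26], TCP at [0.246, 0.601, 0.223] pointing down, gripper open.
Joint ranges: [-163.93, 163.93], [-17.29, 119.83], [-79.2, 71.16], [3.27, 140.29], [-89.18, 269.18], [5.43, 117.66], [-154.24, 154.24]. Speed limits (degrees/s): [147.25, 147.25, 180, 180, 180, 180, 180].

### API

Orientations are given as [roll, pitch, yaw] about the fixed x, y, z axes, in that order (R = Rz(yaw) Ry(pitch) Rx(roll)).
In Python, from cell import env gives the robot as it stands.
- The arm moves only by the shell command python3 -m jog 'ROWS' [FORCE]. ROWS is JSON, a list of rows, each an object with "dp": the shift along the tool's x, y, z in cm, a list of three; "twist": the turn about the tool's z in degrees; "fingers": the opening, from 0 (shut) to 1 (fully open). A call has 1 to 8 rows; each row is the pose to reach, as a shift and turn from the pose commanded when the call began, along the tool's axes at that moment; what a row does not reach only later rows make up. A row lasts 1/8 s, in which the tool goes at most 62.5 mm and 10.7 degrees, less where a joint would pass 70% of its speed; a pose out of reach is approached as far as the arm can. A call with a gripper value outside its range is refused whole. The fingers move at their own pace and stop on an object; FORCE is the grip in N (left out, the last holds). Time passes only in rows, so rows that repeat a pose let the fingers close. It gives the time, the measured TCP pose, the force, the opening and the grip force at its end, in the units of the state.
- env.get_obs(): the state, without advancing time (a new reading comes with each control period).
- env.read_camera(name): name is "side" or "top" or "wrist"; returns a dict with "pixels" (384x512x3 uint8, blue, green, red), "depth" (384x512 float32, m along the optical axis (not along the pixel's ray), 0 where there is no reading), "fx", "fy", "cx", "cy" (pixels), "k1" (the pictures are not rectified: a ray, as slopes to the right and down, at radius r is drawn at 1 + k1 r^2 times it, then the intrinsics apply), "rvec" (rotation vector, rad) and "tvec" (3), from world to camera coordinates, as OpenCV has them. Camera axes: x right, y down, z forward; pixel columns grow to the right and rows downward; lengths in m; the calibration is good to about 2 mm. A picture is of the moment at which its call begins.
- env.sign_off(): hands the job in; it is judged then, once.
The state is a dict: "time_s": time; "qpos": joint angles; "joint_velocities": joint speeds; "effort": joint torques, N m; "tool_pos": TCP position; "tool_rot": TCP orientation; "force": force on the tool from outside, world axes, zero at the start; "wrist_torque": the same for the moment, N m; "grip_width": finger opening in m; "grasp_force": force on a finger pad.
Only numpy, scipy, OpenCV 4.12 (cv2) and the standard library are available. Lean on these libraries where they do the work, as an engineer would, in place of code of your own. Each camera call takes 0.05 s, during which the arm holds its last target. There are 200 camera calls.

## Working session

There is one attempt and no reset: what is moved stays moved. The work goes in short steps, Python scripts to look and compute and a shell command to move; the robot and the scene stay as the last step left them, time stands still between calls to the robot, and variables do not carry over. Pictures are saved under pics/ and viewed, at most 13 in all, crops included, and the job is handed in when it is done.

```bash
ls; mkdir -p pics; cat > h.py <<'E'
import numpy as np, cv2
from cell import env
def cam(n):
    c=env.read_camera(n); R=cv2.Rodrigues(np.array(c['rvec'],float))[0]; t=np.array(c['tvec'],float).ravel()
    return c,R,t
def cloud(c,R,t):
    h,w=c['depth'].shape; u,v=np.meshgrid(np.arange(w),np.arange(h))
    xd=(u-c['cx'])/c['fx']; yd=(v-c['cy'])/c['fy']; x,y=xd.copy(),yd.copy()
    for _ in range(8):
        s=1+c['k1']*(x*x+y*y); x,y=xd/s,yd/s
    d=c['depth']; P=np.stack([x*d,y*d,d],-1)
    return (P-t)@R   # world
E
python3 - <<'E'
from h import *
import pickle
ims=[]
D={}
for n in('side','top'):
    c,R,t=cam(n); ims.append(c['pixels']); D[n]=(c,R,t); print(n,-R.T@t,c['k1'],c['fx'])
    cv2.imwrite(f'pics/{n}0.png',c['pixels'])
pickle.dump(D,open('d0.pkl','wb'))
o=env.get_obs(); print(o, env.hold_point_z)
E
```

```text
pics
side [ 0.22913967 -0.32971029  1.306069  ] -0.1229128462643072 371.67229045346187
top [0.48813208 0.16479202 1.45058522] 0.011540546479434099 476.5267339263098
{'time_s': 0.1, 'qpos': array([-66.91515086,  18.43435273,  -4.01624695,  83.16674849,
         1.29548699,  78.53998452,  -3.26147352]), 'joint_velocities': array([ 0.08264641, -0.04669529,  0.04096805, -0.15980235,  0.08803448,
        0.0423718 ,  0.00441966]), 'effort': array([ 5.62191497e-05, -4.92569947e+01, -4.05807188e-01, -3.13399994e+01,
       -6.42835326e-02,  3.94646998e-02,  7.00328542e-05]), 'tool_pos': array([0.24626378, 0.60102436, 0.22158638]), 'tool_rot': array([-1.79904173e+02,  5.61008270e-03,  1.57724027e+02]), 'force': array([ 0.41827031,  0.07065802, -0.8067046 ]), 'wrist_torque': array([ 0.04844698,  0.0235077 , -0.00039135]), 'grasp_force': 0.0, 'grip_width': 0.08698275169087} 0.0187
```

View pics/side0.png

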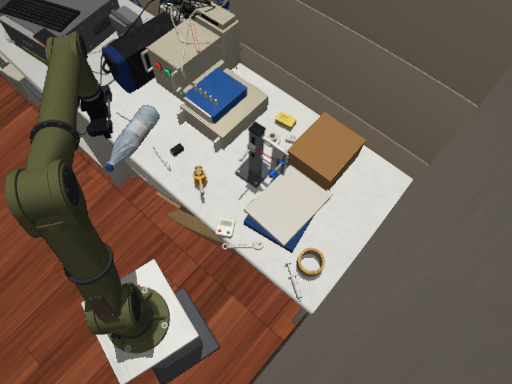

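View pics/top0.png

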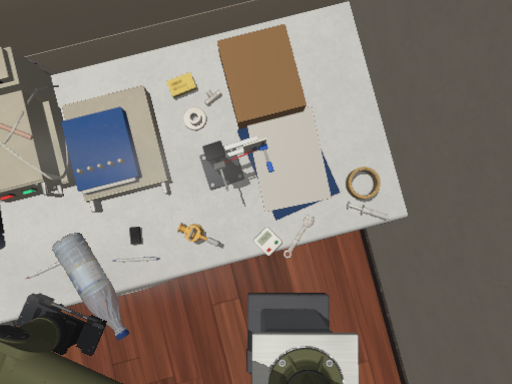

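The side view shows the valve at (200,178), the stand at (256,150) and the blue marker at (277,168). The top view has the valve at (197,234) with its steel tab towards (218,245), the column top at (215,150), the hook towards (240,195), and the marker at (268,160).

```bash
python3 - <<'E'
from h import *
import pickle
D=pickle.load(open('d0.pkl','rb'))
outs=[]
for n,(u0,v0,u1,v1) in dict(top=(165,120,285,260),side=(180,110,300,250)).items():
    c,R,t=D[n]; P=cloud(c,R,t); im=c['pixels']
    outs.append(cv2.resize(im[v0:v1,u0:u1],None,fx=3.3,fy=3.3,interpolation=cv2.INTER_CUBIC))
    hsv=cv2.cvtColor(im,cv2.COLOR_BGR2HSV); box=np.zeros(im.shape[:2],bool); box[v0:v1,u0:u1]=1
    H,S,V=hsv[...,0],hsv[...,1],hsv[...,2]
    for k,m in dict(brass=(H>10)&(H<28)&(S>110)&(V>90),blue=(H>105)&(H<130)&(S>150)&(V>100)&(P[...,2]>.09),red=((H<6)|(H>174))&(S>130)&(P[...,2]>.09)).items():
        m=m&box&(c['depth']>0); p=P[m]
        if len(p): print(n,k,len(p),'px',np.argwhere(m)[:,::-1].mean(0),'mean',p.mean(0).round(3),'med',np.median(p,0).round(3),'min',p.min(0).round(3),'max',p.max(0).round(3))
    # elevated non-desk
    m=box&(P[...,2]>.035); 
    np.save(f'pc_{n}.npy',P)
c,R,t=D['top'];P=np.load('pc_top.npy')
box=np.zeros(P.shape[:2],bool); box[120:260,165:285]=1
m=box&(P[...,2]>.27)&(P[...,2]<.3); print('column top',m.sum(),P[m].mean(0)); q=P[m][:,:2].astype(np.float32); print(cv2.minAreaRect(q))
m=np.zeros_like(box); m[215:260,175:230]=1; m&=(P[...,2]>.02)
v=P[m]; print('valve',len(v)); 
for u,vv in np.argwhere(m)[::6]: print((vv,u),P[u,vv].round(3),end=' ')
cv2.imwrite('pics/c0.png',np.hstack(outs))
E
```

```text
top brass 256 px [195.765625   224.04296875] mean [0.477 0.323 0.054] med [0.458 0.327 0.058] min [ 0.43   0.178 -0.002] max [0.771 0.376 0.135]
top blue 60 px [267.31666667 159.23333333] mean [0.648 0.122 0.226] med [0.636 0.118 0.226] min [0.617 0.109 0.218] max [0.685 0.141 0.232]
top red 20 px [242.2 154.6] mean [0.664 0.187 0.197] med [0.664 0.181 0.202] min [0.651 0.161 0.148] max [0.676 0.216 0.205]
side brass 924 px [231.21536797 183.76082251] mean [ 0.562  0.319 -0.156] med [0.432 0.335 0.009] min [ 0.313  0.146 -0.757] max [0.932 0.533 0.135]
side blue 112 px [241.66071429 137.48214286] mean [0.631 0.323 0.184] med [0.625 0.478 0.154] min [0.598 0.105 0.143] max [0.683 0.519 0.233]
side red 19 px [262.15789474 152.52631579] mean [0.657 0.216 0.186] med [0.653 0.222 0.197] min [0.643 0.164 0.14 ] max [0.674 0.239 0.207]
column top 320 [0.65936876 0.256101   0.28572356]
((0.6759306788444519, 0.20932415127754211), (0.039961859583854675, 0.14848236739635468), 19.063404083251953)
valve 377
(np.int64(194), np.int64(220)) [0.488 0.165 1.451] (np.int64(179), np.int64(225)) [0.475 0
[... 2422 characters left out ...]
), np.int64(239)) [0.435 0.292 0.058] (np.int64(212), np.int64(239)) [0.435 0.276 0.049] (np.int64(191), np.int64(240)) [0.432 0.335 0.061] (np.int64(204), np.int64(240)) [0.432 0.298 0.055] (np.int64(210), np.int64(240)) [0.432 0.281 0.059] (np.int64(190), np.int64(241)) [0.429 0.338 0.06 ] (np.int64(207), np.int64(241)) [0.429 0.289 0.06 ] (np.int64(213), np.int64(241)) [0.43  0.272 0.062] (np.int64(208), np.int64(242)) [0.427 0.286 0.062] (np.int64(214), np.int64(242)) [0.427 0.269 0.062] (np.int64(210), np.int64(243)) [0.424 0.28  0.065] (np.int64(216), np.int64(243)) [0.424 0.263 0.062] (np.int64(213), np.int64(244)) [0.421 0.272 0.057] (np.int64(215), np.int64(245)) [0.418 0.266 0.058]
```

View pics/c0.png

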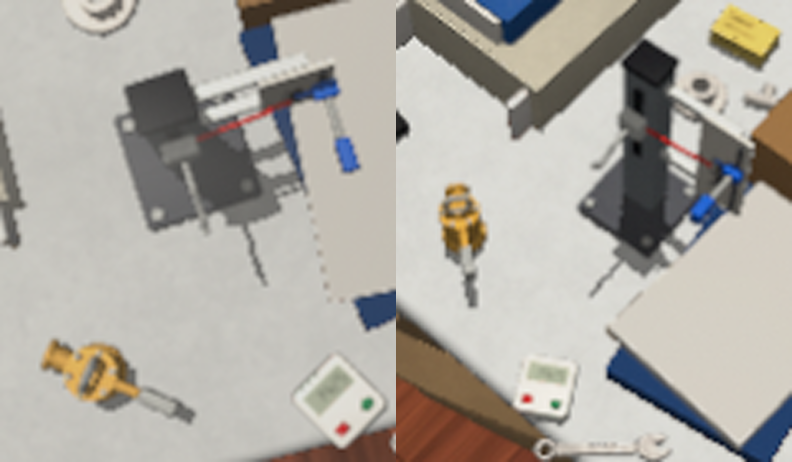

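```bash
cat >> h.py <<'E'
def go(x,y,z,yaw):
    from scipy.spatial.transform import Rotation as Ro
    o=env.get_obs(); R=Ro.from_euler('xyz',o['tool_rot'],degrees=True).as_matrix()
    d=R.T@(np.array([x,y,z])-o['tool_pos'])*100
    tw=-((yaw-o['tool_rot'][2]+180)%360-180)
    print('dp',d.round(2),'twist',round(tw,1))
E
python3 - <<'E'
from h import *
P=np.load('pc_top.npy')
box=np.zeros(P.shape[:2],bool); box[120:260,165:285]=1
m=(P[...,2]>.275)&(P[...,2]<.3)&box; n,l,st,ce=cv2.connectedComponentsWithStats(m.astype(np.uint8))
for i in range(1,n):
    if st[i,4]>20: print(st[i],P[l==i].mean(0).round(4),cv2.minAreaRect(P[l==i][:,:2].astype(np.float32)))
m=(P[...,2]>.24)&(P[...,2]<.272)&box;n,l,st,ce=cv2.connectedComponentsWithStats(m.astype(np.uint8))
for i in range(1,n):
    if st[i,4]>8: print('plate',st[i],P[l==i].mean(0).round(4),cv2.minAreaRect(P[l==i][:,:2].astype(np.float32)))
go(.42,.27,.25,66)
E
```

```text
[202 141  23  21 318] [0.6592 0.2567 0.2858] ((0.6594584584236145, 0.25699150562286377), (0.039961859583854675, 0.04761596769094467), 19.063404083251953)
plate [223 136  43  16 263] [0.6836 0.1804 0.2587] ((0.6842590570449829, 0.18214796483516693), (0.01956796646118164, 0.10896692425012589), 15.37838077545166)
plate [209 157  16   6  28] [0.6425 0.252  0.252 ] ((0.6425172686576843, 0.25092071294784546), (0.002663773950189352, 0.04009981453418732), 19.253173828125)
dp [-28.63 -24.05  -2.8 ] twist 91.7
```

```bash
python3 -m jog '[{"dp":[-4,-3.5,-1],"twist":10,"fingers":0.6},{"dp":[-8,-7,-2],"twist":20,"fingers":0.6},{"dp":[-12,-10,-3],"twist":30,"fingers":0.6},{"dp":[-16,-13.5,-3],"twist":40,"fingers":0.6},{"dp":[-20,-17,-3],"twist":50,"fingers":0.6},{"dp":[-24,-20,-3],"twist":60,"fingers":0.6},{"dp":[-28.6,-24,-3],"twist":70,"fingers":0.6},{"dp":[-28.6,-24,-3],"twist":80,"fingers":0.6}]' && python3 -m jog '[{"twist":11,"fingers":0.6,"dp":[0,0,0]},{"twist":11,"fingers":0.6,"dp":[0,0,0]},{"twist":11,"fingers":0.6,"dp":[0,0,0]}]' && python3 - <<'E'
from h import *
import pickle
c,R,t=cam('wrist'); cv2.imwrite('pics/w1.png',c['pixels']); pickle.dump((c,R,t),open('w1.pkl','wb'))
print(-R.T@t, env.get_obs()['force'])
E
```

```text
time_s: 1.1
tool_pos: [0.4228, 0.2653, 0.2526]
tool_rot: [179.9, 0.1, 76.8]
force: [0.2, 0.8, -0.3]
grip_width: 0.0519
grasp_force: 0.0
time_s: 1.48
tool_pos: [0.4199, 0.2711, 0.2523]
tool_rot: [-180.0, 0.0, 66.9]
force: [-0.5, 0.2, -0.3]
grip_width: 0.0526
grasp_force: 0.0
[0.45293407 0.34840651 0.41313917] [-0.18016807  0.1207646   0.73613466]
```

View pics/w1.png

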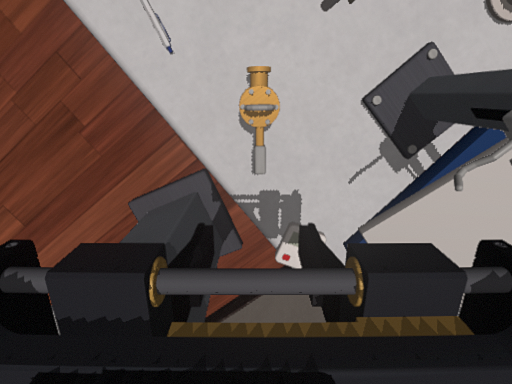

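The wrist view shows the valve at (259,105), its tab at (260,160) and its stub at (259,70). The stand's base corner screws are at (433,46), (376,100) and (412,150).

```bash
python3 - <<'E'
from h import *
import pickle
c,R,t=pickle.load(open('w1.pkl','rb')); P=cloud(c,R,t); Z=P[...,2]
m=np.zeros(Z.shape,bool); m[55:185,225:295]=1
m&=(Z>.03)&(Z<.12); 
def ext(mm,name):
    p=P[mm]; print(name,len(p),p.mean(0).round(4),cv2.minAreaRect(p[:,:2].astype(np.float32)))
tab=m.copy(); tab[:148]=0; tab&=(Z>.055); ext(tab,'tab')
eye=m&(Z>.078); ext(eye,'eye')
ext(m,'all')
p=P[m][:,:2]; ctr=p.mean(0); u=np.linalg.svd(p-ctr,full_matrices=0)[2][0]; print('axis',np.degrees(np.arctan2(u[1],u[0])))
for uv in [(433,46),(376,100),(412,150)]: print(uv,P[uv[1],uv[0]].round(4))
b=np.zeros(Z.shape,bool); b[30:165,355:460]=1; b&=(Z>.008)&(Z<.02); ext(b,'base')
# hook?
h=np.zeros(Z.shape,bool); h[130:200,440:512]=1; h&=(Z>.15)&(Z<.22); ext(h,'hook'); 
for v,u in np.argwhere(h)[::25]: print((u,v),P[v,u].round(3))
E
```

```text
tab 288 [0.4262 0.2765 0.059 ] ((0.42654484510421753, 0.2761222720146179), (0.03190779685974121, 0.013817868195474148), 66.83129119873047)
eye 179 [0.4507 0.3358 0.0876] ((0.4507969617843628, 0.3356344401836395), (0.00560712069272995, 0.033187054097652435), 66.76351928710938)
all 2204 [0.4489 0.3312 0.0575] ((0.44396674633026123, 0.32025229930877686), (0.1265549212694168, 0.04681389778852463), 65.46329498291016)
axis -112.43543972312985
(433, 46) [0.6823 0.3168 0.0114]
(376, 100) [0.5945 0.2823 0.0163]
(412, 150) [0.6217 0.1995 0.0172]
base 4966 [0.6363 0.2591 0.0125] ((0.654056966304779, 0.23864464461803436), (0.11011243611574173, 0.14460986852645874), 18.02083396911621)
hook 656 [0.5917 0.2366 0.1968] ((0.6063710451126099, 0.23837688565254211), (0.08310633897781372, 0.017988521605730057), 5.8568878173828125)
(np.int64(506), np.int64(130)) [0.649 0.234 0.151]
(np.int64(509), np.int64(142)) [0.614 0.245 0.199]
(np.int64(508), np.int64(145)) [0.611 0.245 0.202]
(np.int64(509), np.int64(147)) [0.612 0.242 0.201]
(np.int64(504), np.int64(149)) [0.608 0.242 0.201]
(np.int64(498), np.int6
[... 398 characters left out ...]
), np.int64(162)) [0.592 0.237 0.196]
(np.int64(481), np.int64(163)) [0.592 0.236 0.197]
(np.int64(483), np.int64(164)) [0.594 0.234 0.196]
(np.int64(465), np.int64(166)) [0.584 0.236 0.191]
(np.int64(470), np.int64(167)) [0.586 0.235 0.193]
(np.int64(460), np.int64(169)) [0.58  0.235 0.19 ]
(np.int64(469), np.int64(170)) [0.585 0.232 0.192]
(np.int64(456), np.int64(173)) [0.576 0.233 0.19 ]
(np.int64(460), np.int64(175)) [0.577 0.232 0.194]
(np.int64(455), np.int64(178)) [0.572 0.232 0.196]
(np.int64(456), np.int64(181)) [0.57  0.231 0.198]
(np.int64(454), np.int64(184)) [0.568 0.229 0.199]
(np.int64(462), np.int64(186)) [0.57  0.229 0.206]
(np.int64(456), np.int64(190)) [0.567 0.226 0.202]
```

```bash
python3 - <<'E'
from h import *
go(.4257,.2767,.031,66.8)
E
```

```text
dp [ 0.75  0.31 22.14] twist 0.1
```

```bash
python3 -m jog '[{"dp":[0.75,0.3,5],"twist":0,"fingers":0.6},{"dp":[0.75,0.3,10],"twist":0,"fingers":0.6},{"dp":[0.75,0.3,15],"twist":0,"fingers":0.6},{"dp":[0.75,0.3,18],"twist":0,"fingers":0.6},{"dp":[0.75,0.3,20],"twist":0,"fingers":0.6},{"dp":[0.75,0.3,22.1],"twist":0,"fingers":0.6},{"dp":[0.75,0.3,22.1],"twist":0,"fingers":0.6},{"dp":[0.75,0.3,22.1],"twist":0,"fingers":0.6}]' && python3 -m jog '[{"dp":[0,0,0],"twist":0,"fingers":0.6},{"dp":[0,0,0],"twist":0,"fingers":0},{"dp":[0,0,0],"twist":0,"fingers":0},{"dp":[0,0,0],"twist":0,"fingers":0},{"dp":[0,0,0],"twist":0,"fingers":0},{"dp":[0,0,0],"twist":0,"fingers":0}]' 60; python3 -c "
from h import *
o=env.get_obs();print(o['force'],o['wrist_torque'])"
```

```text
time_s: 2.52
tool_pos: [0.4262, 0.2771, 0.0323]
tool_rot: [180.0, -0.0, 66.8]
force: [-0.6, -0.1, 0.1]
grip_width: 0.0524
grasp_force: 0.0
time_s: 3.28
tool_pos: [0.426, 0.2766, 0.0316]
tool_rot: [180.0, -0.0, 66.7]
force: [-0.4, -0.1, 0.0]
grip_width: 0.0136
grasp_force: 60.0
[-0.39393218 -0.09244292  0.02836574] [-0.12211516  0.04853716 -0.04290597]
```

```bash
python3 -m jog '[{"dp":[0,0,-0.3],"twist":0,"fingers":0},{"dp":[0,0,-0.8],"twist":0,"fingers":0},{"dp":[0,0,-1.5],"twist":0,"fingers":0},{"dp":[0,0,-2.5],"twist":0,"fingers":0},{"dp":[0,0,-3.5],"twist":0,"fingers":0},{"dp":[0,0,-4],"twist":0,"fingers":0},{"dp":[0,0,-4],"twist":0,"fingers":0},{"dp":[0,0,-4],"twist":0,"fingers":0}]' 60; python3 - <<'E'
from h import *
import pickle
for i in range(3):
    c,R,t=cam('wrist'); o=env.get_obs();print(o['force'],o['wrist_torque'],o['tool_pos'])
cv2.imwrite('pics/w2.png',c['pixels']); P=cloud(c,R,t)
np.save('pw2.npy',P)
E
```

```text
time_s: 4.28
tool_pos: [0.4256, 0.2765, 0.0713]
tool_rot: [-180.0, 0.0, 66.7]
force: [-1.0, 0.0, -4.6]
grip_width: 0.0138
grasp_force: 60.0
[-0.21339892 -0.55414754 -4.364543  ] [-0.41149517  0.25927    -0.03948718] [0.42552835 0.27647898 0.07119683]
[-0.96336201 -0.66081608 -4.48790237] [-0.40059614  0.21371473 -0.02300184] [0.42554519 0.27645711 0.07115872]
[ 0.20546771 -0.08249832 -5.99500369] [-0.3794497   0.19207336 -0.0088561 ] [0.42555917 0.27651045 0.07119208]
```

View pics/w2.png

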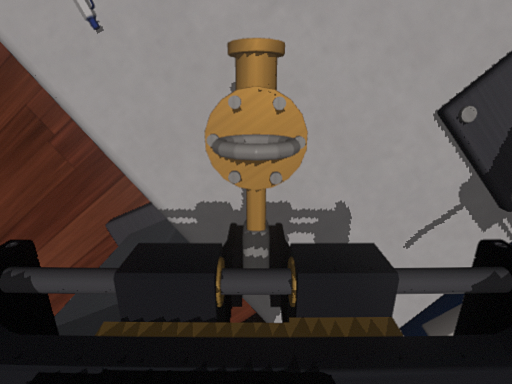

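The valve is held by its tab, with the eye at (256,148) and the brass flange centred near (256,135). Next I check the tilt and where the eye is.

```bash
python3 - <<'E'
from h import *
im=cv2.imread('pics/w2.png'); P=np.load('pw2.npy'); Z=P[...,2]
hsv=cv2.cvtColor(im,cv2.COLOR_BGR2HSV); yy,xx=np.mgrid[:384,:512]
disc=(np.hypot(xx-256,yy-138)<46)&(hsv[...,1]>110)&(hsv[...,0]>10)&(hsv[...,0]<28)&(Z>.05)
p=P[disc]; med=np.median(p[:,2]); p=p[abs(p[:,2]-med)<.01]; c=p.mean(0); n=np.linalg.svd(p-c,full_matrices=0)[2][2]; n*=np.sign(n[2])
print('disc',len(p),c.round(4),n.round(4),np.degrees(np.arccos(n[2])))
e=(abs(xx-256)<50)&(abs(yy-145)<20)&(Z>c[2]+.015)
q=P[e]; print('ring',len(q),q.mean(0).round(4),'top',np.percentile(q[:,2],98),cv2.minAreaRect(q[:,:2].astype(np.float32)))
s=np.concatenate([[1,]]) 
x=np.array([np.cos(np.radians(66.8)),np.sin(np.radians(66.8))]); print('tilt along x',np.degrees(n[:2]@x))
F=[];
for i in range(12):
    env.read_camera('wrist'); o=env.get_obs(); F.append(np.r_[o['force'],o['wrist_torque']])
F=np.array(F); print(F.mean(0).round(3),F.std(0).round(2))
E
```

```text
disc 4153 [0.452  0.3379 0.0974] [0.0052 0.0066 1.    ] 0.48028224233117867
ring 1410 [0.4512 0.3368 0.1273] top 0.13088334350856148 ((0.4507889747619629, 0.33678311109542847), (0.026734670624136925, 0.026476779952645302), 19.814407348632812)
tilt along x 0.46376495042708643
[ 1.920e-01 -3.800e-02 -4.967e+00 -3.760e-01  2.140e-01  2.000e-03] [0.44 0.39 0.41 0.03 0.02 0.02]
```

```bash
python3 - <<'E'
from h import *
go(.460,.193,.156,18.3)
E
```

```text
dp [-6.34  6.45 -8.44] twist 48.4
```

```bash
python3 -m jog '[{"dp":[-0.3,0.3,-1],"twist":2,"fingers":0},{"dp":[-1,1,-2.5],"twist":7,"fingers":0},{"dp":[-2,2,-4],"twist":14,"fingers":0},{"dp":[-3,3,-5.5],"twist":21,"fingers":0},{"dp":[-4,4,-7],"twist":28,"fingers":0},{"dp":[-5,5,-8],"twist":35,"fingers":0},{"dp":[-5.8,5.8,-8.4],"twist":42,"fingers":0},{"dp":[-6.2,6.3,-8.4],"twist":46.5,"fingers":0}]' 60; python3 -m jog '[{"dp":[-0.1,0.1,0],"twist":1.9,"fingers":0},{"dp":[-0.1,0.1,0],"twist":1.9,"fingers":0},{"dp":[-0.1,0.1,0],"twist":1.9,"fingers":0}]'; python3 - <<'E'
from h import *
import pickle
D={n:cam(n) for n in('wrist','side','top')}; pickle.dump(D,open('d3.pkl','wb'))
s=D['side'][0]['pixels'][110:200,190:310]; tt=D['top'][0]['pixels'][120:240,190:290]
cv2.imwrite('pics/w3.png',D['wrist'][0]['pixels']); print(env.get_obs()['tool_pos'],env.get_obs()['tool_rot'])
E
```

```text
time_s: 6.02
tool_pos: [0.46, 0.1939, 0.1569]
tool_rot: [-180.0, -0.1, 19.9]
force: [0.7, 0.1, -4.6]
grip_width: 0.0136
grasp_force: 60.0
time_s: 6.4
tool_pos: [0.4584, 0.194, 0.1556]
tool_rot: [-180.0, -0.0, 18.4]
force: [0.1, 0.5, -4.3]
grip_width: 0.0136
grasp_force: 60.0
[0.45845132 0.1938736  0.1555467 ] [-1.79994442e+02  2.29299866e-03  1.83719218e+01]
```

View pics/w3.png

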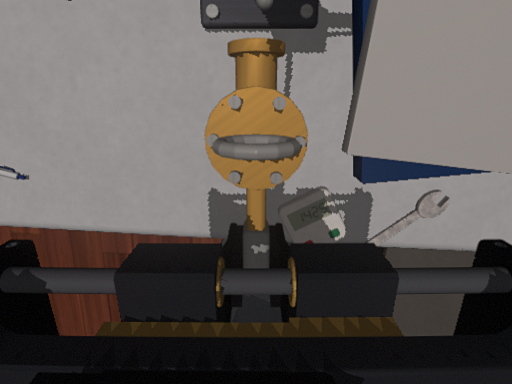

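The wrist view shows the ring at (256,148), and the grey hook tip just entering at (265,3) between the base screws at (212,10) and (306,10).

```bash
python3 - <<'E'
from h import *
import pickle
D=pickle.load(open('d3.pkl','rb'))
o=env.get_obs(); y=np.radians(18.37); X=np.array([np.cos(y),np.sin(y)]); Y=np.array([-X[1],X[0]]); T=np.array(o['tool_pos'])
def loc(p): q=np.atleast_2d(p)-T; return np.c_[q[:,:2]@X,q[:,:2]@Y,np.atleast_2d(p)[:,2]]*1000  # fwd,left from TCP; abs z
for n,bx in dict(wrist=(200,0,320,25),side=(225,110,300,190),top=(195,130,265,240)).items():
    c,R,t=D[n]; P=cloud(c,R,t); m=np.zeros(P.shape[:2],bool); m[bx[1]:bx[3],bx[0]:bx[2]]=1
    L=loc(P.reshape(-1,3)).reshape(P.shape)
    h=m&(L[...,2]>183)&(L[...,2]<212)&(L[...,0]>95)&(L[...,0]<165)&(abs(L[...,1])<20)
    print(n,'hook px',h.sum())
    q=L[h]
    for f in range(95,165,8):
        k=q[(q[:,0]>=f)&(q[:,0]<f+8)]
        if len(k): print(f,len(k),'left',k[:,1].mean().round(1),'z',k[:,2].min().round(1),k[:,2].max().round(1),'minf',k[:,0].min().round(1))
    if n=='wrist': m[:]=0; m[120:170,200:310]=1
    e=m&(L[...,2]>203)&(L[...,2]<225)&(L[...,0]>50)&(L[...,0]<80)&(abs(L[...,1])<25)
    if e.sum(): print('ring',e.sum(),L[e].mean(0).round(1),L[e].max(0).round(1),L[e].min(0).round(1))
E
```

```text
wrist hook px 137
111 137 left -2.8 z 202.7 207.4 minf 112.1
ring 1339 [6.540e+01 1.000e-01 2.114e+02] [ 68.   16.7 216. ] [ 61.7 -16.5 203. ]
side hook px 24
111 3 left -4.8 z 205.8 209.2 minf 114.7
119 3 left -5.8 z 195.9 200.8 minf 121.3
127 3 left -4.9 z 195.9 197.8 minf 129.8
135 5 left -5.6 z 194.9 202.4 minf 137.6
143 4 left -4.2 z 200.8 204.9 minf 146.6
151 4 left -4.8 z 201.4 207.4 minf 152.3
159 2 left -3.9 z 200.9 205.1 minf 162.6
ring 18 [ 65.   -5.  213.3] [ 69.2  10.2 219.8] [ 62.2 -16.6 203.2]
top hook px 47
111 5 left -3.8 z 205.2 209.8 minf 112.2
119 7 left -4.0 z 188.1 203.0 minf 120.0
127 7 left -4.1 z 190.3 197.1 minf 127.2
135 7 left -4.0 z 193.7 197.2 minf 135.6
143 8 left -3.7 z 197.0 204.9 minf 143.1
151 7 left -3.4 z 198.7 204.0 minf 151.7
159 6 left -4.4 z 201.0 206.1 minf 159.2
ring 28 [ 64.5  -1.3 213.1] [ 67.4  14.6 218.2] [ 61.8 -18.3 205.1]
```

```bash
python3 -m jog '[{"dp":[0.7,0.1,-0.1],"twist":0,"fingers":0},{"dp":[1.6,0.2,-0.1],"twist":0,"fingers":0},{"dp":[2.5,0.33,-0.1],"twist":0,"fingers":0},{"dp":[3.3,0.33,-0.1],"twist":0,"fingers":0},{"dp":[3.9,0.33,-0.1],"twist":0,"fingers":0},{"dp":[3.9,0.33,-0.1],"twist":0,"fingers":0},{"dp":[3.9,0.33,-0.1],"twist":0,"fingers":0}]'; python3 - <<'E'
from h import *
import pickle
D={n:cam(n) for n in('wrist','top','side')}
o=env.get_obs(); y=np.radians(o['tool_rot'][2]); X=np.array([np.cos(y),np.sin(y)]); Y=np.array([-X[1],X[0]]); T=np.array(o['tool_pos'])
print(T,o['tool_rot'])
c,R,t=D['wrist'];P=cloud(c,R,t); q=P-T; L=np.stack([q[...,:2]@X,q[...,:2]@Y,P[...,2]],-1)*1000
h=(L[...,2]>185)&(L[...,2]<212)&(L[...,0]>71)&(L[...,0]<120)&(abs(L[...,1])<15)
for f in range(71,120,5):
    k=L[h&(L[...,0]>=f)&(L[...,0]<f+5)]
    if len(k): print(f,len(k),'left',k[:,1].mean().round(1),'z',k[:,2].min().round(1),k[:,2].max().round(1),'minf',k[:,0].min().round(1))
e=(L[...,2]>203)&(L[...,2]<225)&(L[...,0]>50)&(L[...,0]<70)&(abs(L[...,1])<25)
print('ring',L[e].mean(0).round(1),L[e].max(0).round(1))
a=D['wrist'][0]['pixels'][20:220,170:350]; b=D['side'][0]['pixels'][120:210,205:305]
cv2.imwrite('pics/w4.png',np.hstack([cv2.resize(a,(450,500)),cv2.resize(b,(350,500),interpolation=cv2.INTER_CUBIC)]))
E
```

```text
time_s: 7.42
tool_pos: [0.4964, 0.2026, 0.1564]
tool_rot: [-180.0, 0.0, 18.3]
force: [0.0, 0.9, -4.5]
grip_width: 0.013
grasp_force: 60.0
[0.49643263 0.20266705 0.15661548] [-1.79989926e+02  1.43357918e-03  1.83313989e+01]
71 83 left 0.9 z 204.2 207.8 minf 73.4
76 337 left 0.2 z 185.0 207.6 minf 76.0
81 305 left 0.5 z 185.0 202.6 minf 81.2
86 193 left 0.9 z 189.5 195.2 minf 86.1
91 202 left 0.9 z 188.8 194.3 minf 91.1
96 225 left 0.9 z 190.4 197.0 minf 96.0
101 255 left 1.0 z 192.6 201.2 minf 101.1
106 270 left 1.0 z 196.7 203.2 minf 106.0
111 255 left 1.0 z 198.3 203.3 minf 111.1
116 14 left 1.4 z 197.5 201.0 minf 116.0
ring [ 6.54e+01 -1.00e-01  2.12e+02] [ 68.1  16.6 217. ]
```

View pics/w4.png

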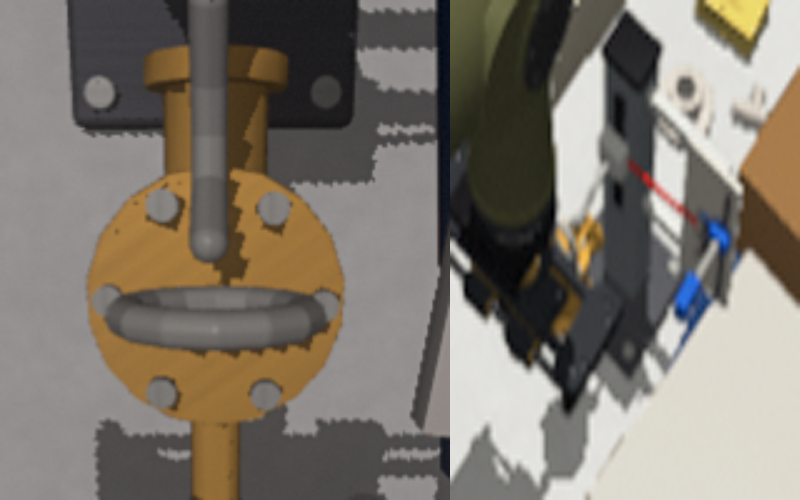

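The hook tip, at (208,245) in the crop, is in line with the ring at (215,315), 1 mm to the left of it. I can move it in.

```bash
python3 -m jog '[{"dp":[0.3,-0.09,0],"twist":0,"fingers":0},{"dp":[0.7,-0.09,0],"twist":0,"fingers":0},{"dp":[1.1,-0.09,0],"twist":0,"fingers":0},{"dp":[1.5,-0.09,0],"twist":0,"fingers":0},{"dp":[1.9,-0.09,0],"twist":0,"fingers":0},{"dp":[2.2,-0.09,0.2],"twist":0,"fingers":0},{"dp":[2.5,-0.09,0.4],"twist":0,"fingers":0},{"dp":[2.7,-0.09,0.7],"twist":0,"fingers":0}]'; python3 - <<'E'
from h import *
F=[]
for i in range(5):
    c,R,t=cam('wrist'); F.append(env.get_obs()['force'])
o=env.get_obs(); y=np.radians(o['tool_rot'][2]); X=np.array([np.cos(y),np.sin(y)]); Y=np.array([-X[1],X[0]]); T=np.array(o['tool_pos'])
print(T,np.mean(F,0))
P=cloud(c,R,t); q=P-T; L=np.stack([q[...,:2]@X,q[...,:2]@Y,P[...,2]],-1)*1000
h=(L[...,2]>183)&(L[...,2]<212)&(L[...,0]>40)&(L[...,0]<90)&(abs(L[...,1])<10)
for f in range(40,90,5):
    k=L[h&(L[...,0]>=f)&(L[...,0]<f+5)]
    if len(k): print(f,len(k),'left',k[:,1].mean().round(1),'z',k[:,2].min().round(1),k[:,2].max().round(1),'minf',k[:,0].min().round(1))
cv2.imwrite('pics/w5.png',c['pixels'][20:220,170:350])
E
```

```text
time_s: 8.57
tool_pos: [0.5221, 0.2121, 0.1493]
tool_rot: [180.0, -0.0, 18.3]
force: [-0.2, -0.1, -4.8]
grip_width: 0.0133
grasp_force: 60.0
[0.52193884 0.21199816 0.14953974] [-0.07904496  0.11109135 -5.01029743]
45 90 left 0.2 z 203.6 207.4 minf 46.5
50 263 left 0.1 z 196.9 207.6 minf 50.0
55 204 left 0.2 z 190.8 201.7 minf 55.0
60 379 left -0.0 z 183.5 209.4 minf 61.8
65 694 left 0.1 z 183.0 209.7 minf 65.0
70 181 left 0.2 z 191.3 197.8 minf 70.1
75 197 left 0.1 z 194.3 201.2 minf 75.0
80 249 left 0.1 z 196.2 202.5 minf 80.0
85 254 left 0.1 z 198.4 203.0 minf 85.2
```

View pics/w5.png

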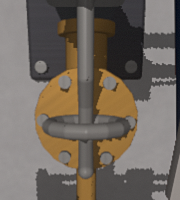

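The ring at (87,128) is over the hook, whose tip shows at (87,172) on the near side. Now I lower gently.

```bash
python3 -m jog '[{"dp":[0.1,0,0.15],"twist":0,"fingers":0},{"dp":[0.1,0,0.3],"twist":0,"fingers":0},{"dp":[0.1,0,0.45],"twist":0,"fingers":0},{"dp":[0.1,0,0.6],"twist":0,"fingers":0},{"dp":[0.1,0,0.75],"twist":0,"fingers":0},{"dp":[0.1,0,0.9],"twist":0,"fingers":0},{"dp":[0.1,0,1.0],"twist":0,"fingers":0},{"dp":[0.1,0,1.1],"twist":0,"fingers":0}]'; python3 -m jog '[{"dp":[0,0,0.1],"twist":0,"fingers":0},{"dp":[0,0,0.2],"twist":0,"fingers":0},{"dp":[0,0,0.3],"twist":0,"fingers":0},{"dp":[0,0,0.45],"twist":0,"fingers":0},{"dp":[0,0,0.6],"twist":0,"fingers":0},{"dp":[0,0,0.75],"twist":0,"fingers":0},{"dp":[0,0,0.9],"twist":0,"fingers":0},{"dp":[0,0,1.0],"twist":0,"fingers":0}]'; cat > f.py <<'E'
from h import *
F=[];W=[]
for i in range(10):
    env.read_camera('wrist'); o=env.get_obs(); F.append(o['force']); W.append(o['wrist_torque'])
print(o['tool_pos'],o['tool_rot'],np.mean(F,0).round(2),np.mean(W,0).round(3))
E
python3 f.py
```

```text
time_s: 9.82
tool_pos: [0.523, 0.2124, 0.1385]
tool_rot: [-180.0, -0.0, 18.3]
force: [0.4, -0.5, -5.0]
grip_width: 0.0135
grasp_force: 60.0
time_s: 10.82
tool_pos: [0.5231, 0.2124, 0.1286]
tool_rot: [-180.0, -0.0, 18.3]
force: [-0.2, 0.9, -2.1]
grip_width: 0.0136
grasp_force: 60.0
[0.52307341 0.21243668 0.12866852] [-1.79994696e+02 -2.09581670e-02  1.83266120e+01] [ 0.11 -0.1  -3.05] [-0.114  0.276 -0.002]
```

```bash
python3 -m jog '[{"dp":[0,0,0.15],"twist":0,"fingers":0},{"dp":[0,0,0.35],"twist":0,"fingers":0},{"dp":[0,0,0.55],"twist":0,"fingers":0},{"dp":[0,0,0.75],"twist":0,"fingers":0},{"dp":[0,0,0.95],"twist":0,"fingers":0},{"dp":[0,0,1.15],"twist":0,"fingers":0},{"dp":[0,0,1.35],"twist":0,"fingers":0},{"dp":[0,0,1.5],"twist":0,"fingers":0}]'; python3 f.py
```

```text
time_s: 12.32
tool_pos: [0.5232, 0.2125, 0.1137]
tool_rot: [-180.0, -0.0, 18.3]
force: [0.9, 1.2, -0.3]
grip_width: 0.0133
grasp_force: 60.0
[0.52309466 0.21241371 0.1136603 ] [-1.79998629e+02 -2.06505137e-02  1.83268869e+01] [ 1.01  0.15 -0.87] [-0.017  0.014  0.   ]
```

```bash
python3 -m jog '[{"dp":[0.05,0,0.1],"twist":0,"fingers":0},{"dp":[0.1,0,0.2],"twist":0,"fingers":0},{"dp":[0.1,0,0.3],"twist":0,"fingers":0},{"dp":[0.1,0,0.4],"twist":0,"fingers":0},{"dp":[0.1,0,0.4],"twist":0,"fingers":0},{"dp":[0.1,0,0.4],"twist":0,"fingers":0}]'; python3 f.py; python3 f.py
```

```text
time_s: 13.58
tool_pos: [0.5236, 0.2126, 0.1095]
tool_rot: [-180.0, 0.0, 18.3]
force: [-3.0, -0.3, 0.3]
grip_width: 0.0137
grasp_force: 60.0
[0.52370283 0.21261459 0.10949531] [-1.79998271e+02  2.38496725e-02  1.83248526e+01] [-2.96 -0.96 -0.13] [-0.239  0.701  0.005]
[0.52379247 0.21260033 0.10952122] [-1.79999295e+02  1.36130092e-02  1.83219302e+01] [-3.85 -1.3   0.03] [-0.287  0.844  0.001]
```

```bash
python3 -m jog '[{"dp":[-0.04,0,0],"twist":0,"fingers":0},{"dp":[-0.08,0,0],"twist":0,"fingers":0},{"dp":[-0.08,0,0],"twist":0,"fingers":0},{"dp":[-0.08,0,0],"twist":0,"fingers":0}]'; python3 f.py
```

```text
time_s: 15.08
tool_pos: [0.5236, 0.2126, 0.1098]
tool_rot: [-180.0, -0.1, 18.3]
force: [-2.8, -0.1, -0.1]
grip_width: 0.0133
grasp_force: 60.0
[0.52343196 0.21252809 0.10971283] [-1.79996861e+02 -4.01103711e-02  1.83258664e+01] [-1.54 -0.39 -0.14] [-0.127  0.376 -0.005]
```

```bash
python3 -m jog '[{"dp":[-0.04,0,0],"twist":0,"fingers":0},{"dp":[-0.05,0,0],"twist":0,"fingers":0},{"dp":[-0.05,0,0],"twist":0,"fingers":0},{"dp":[-0.05,0,0],"twist":0,"fingers":0}]'; python3 f.py; python3 f.py
```

```text
time_s: 16.08
tool_pos: [0.5231, 0.2124, 0.1098]
tool_rot: [-180.0, -0.1, 18.3]
force: [1.4, 0.2, 0.7]
grip_width: 0.013
grasp_force: 60.0
[0.52287839 0.21233513 0.10965726] [-1.79997207e+02 -2.75443340e-02  1.83237228e+01] [1.79 0.75 0.09] [ 0.054 -0.173  0.014]
[0.52277487 0.21228109 0.10961348] [-1.79998237e+02 -1.47464733e-02  1.83242986e+01] [2.28 0.76 0.16] [ 0.098 -0.261  0.002]
```

```bash
python3 -m jog '[{"dp":[0.03,0,0],"twist":0,"fingers":0},{"dp":[0.03,0,0],"twist":0,"fingers":0},{"dp":[0.03,0,0],"twist":0,"fingers":0},{"dp":[0.03,0,0],"twist":0,"fingers":0}]'; python3 f.py; python3 f.py
```

```text
time_s: 17.58
tool_pos: [0.5228, 0.2123, 0.1095]
tool_rot: [-180.0, 0.0, 18.3]
force: [1.3, -0.5, 0.6]
grip_width: 0.0135
grasp_force: 60.0
[0.52287569 0.21234888 0.10954083] [-1.79996370e+02  8.82310708e-03  1.83242072e+01] [1.42 0.72 0.15] [ 0.05  -0.074  0.019]
[0.52292616 0.21232301 0.10953395] [-1.79999272e+02  3.64707374e-03  1.83209929e+01] [0.87 0.61 0.16] [ 0.034 -0.018 -0.004]
```

```bash
python3 -m jog '[{"dp":[0,0,0],"twist":0,"fingers":0},{"dp":[0,0,0],"twist":0,"fingers":0}]' 20; python3 -m jog '[{"dp":[0,0,0],"twist":0,"fingers":0},{"dp":[0,0,0],"twist":0,"fingers":0},{"dp":[0,0,0],"twist":0,"fingers":0},{"dp":[0,0,0],"twist":0,"fingers":0}]' 3; python3 -m jog '[{"dp":[0,0,0],"twist":0,"fingers":0.17},{"dp":[0,0,0],"twist":0,"fingers":0.2},{"dp":[0,0,0],"twist":0,"fingers":0.24},{"dp":[0,0,0],"twist":0,"fingers":0.28},{"dp":[0,0,0],"twist":0,"fingers":0.34},{"dp":[0,0,0],"twist":0,"fingers":0.4},{"dp":[0,0,0],"twist":0,"fingers":0.45},{"dp":[0,0,0],"twist":0,"fingers":0.45}]'; python3 - <<'E'
from h import *
c,R,t=cam('wrist'); cv2.imwrite('pics/w6.png',c['pixels'][10:320,130:380]); print(env.get_obs()['force'])
E
```

```text
time_s: 18.82
tool_pos: [0.5229, 0.2123, 0.1095]
tool_rot: [-180.0, 0.0, 18.3]
force: [0.1, 0.1, 0.5]
grip_width: 0.0138
grasp_force: 20.0
time_s: 19.32
tool_pos: [0.5229, 0.2123, 0.1095]
tool_rot: [-180.0, 0.0, 18.3]
force: [0.4, 0.2, -0.6]
grip_width: 0.0143
grasp_force: 3.0
time_s: 20.32
tool_pos: [0.523, 0.2124, 0.1096]
tool_rot: [-180.0, -0.0, 18.3]
force: [0.9, 1.0, 0.3]
grip_width: 0.0385
grasp_force: 0.0
[1.27851656 0.22122211 0.84833977]
```

View pics/w6.png

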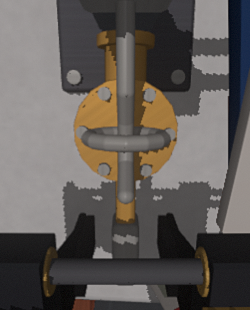

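The valve hangs on the hook with its tab at (125,240), free between the open fingers. I back off upward and locate the marker.

```bash
python3 -m jog '[{"dp":[0,0,-0.5],"twist":0,"fingers":0.45},{"dp":[0,0,-1.5],"twist":0,"fingers":0.45},{"dp":[0,0,-3.5],"twist":0,"fingers":0.45},{"dp":[0,0,-6],"twist":0,"fingers":0.45},{"dp":[0,0,-9],"twist":0,"fingers":0.45},{"dp":[0,0,-12],"twist":0,"fingers":0.45},{"dp":[0,0,-15],"twist":0,"fingers":0.45},{"dp":[0,0,-17],"twist":0,"fingers":0.45}]'; python3 -m jog '[{"dp":[-3,0,0],"twist":0,"fingers":0.45},{"dp":[-6,0,0],"twist":0,"fingers":0.45},{"dp":[-6,0,0],"twist":0,"fingers":0.45},{"dp":[-6,0,0],"twist":0,"fingers":0.45}]'; cat > m.py <<'E'
from h import *
import sys
y=np.radians(18.3); X=np.array([np.cos(y),np.sin(y)]); Y=np.array([-X[1],X[0]]); O=np.array([.652,.2551])
ims=[]
for n in('side','top','wrist'):
    c,R,t=cam(n); P=cloud(c,R,t); q=P[...,:2]-O; L=np.stack([q@X,q@Y,P[...,2]],-1)*1000
    hsv=cv2.cvtColor(c['pixels'],cv2.COLOR_BGR2HSV); H,S,V=[hsv[...,i].astype(int) for i in range(3)]
    reg=(L[...,0]>-95)&(L[...,0]<10)&(L[...,1]>-145)&(L[...,1]<-10)&(L[...,2]>100)&(L[...,2]<245)
    for k,m in dict(blue=(H>100)&(H<130)&(S>130)&(V>80),red=((H<8)|(H>172))&(S>120)).items():
        m=m&reg; p=L[m]
        if len(p)==0: continue
        a=p[:,0]
        for nm,s in(('all',a>-999),('outer',a<-45),('plate',a>-30)):
            if s.sum(): print(n,k,nm,s.sum(),'med',np.median(p[s],0).round(1),'min',p[s].min(0).round(1),'max',p[s].max(0).round(1))
    ims.append(c['pixels'])
vv=ims[0][115:205,235:315]; w=ims[2]
cv2.imwrite(sys.argv[1],np.hstack([cv2.resize(vv,(400,450),interpolation=cv2.INTER_CUBIC),cv2.resize(w,(400,450))]))
o=env.get_obs();print(o['tool_pos'],o['tool_rot'],o['time_s'])
E
python3 m.py pics/m1.png
```

```text
time_s: 21.38
tool_pos: [0.5235, 0.2124, 0.2822]
tool_rot: [-180.0, -0.2, 18.3]
force: [-0.6, 0.1, -0.6]
grip_width: 0.039
grasp_force: 0.0
time_s: 21.88
tool_pos: [0.4665, 0.1937, 0.2804]
tool_rot: [-180.0, -0.1, 18.3]
force: [-0.0, 0.5, -0.2]
grip_width: 0.0395
grasp_force: 0.0
side blue all 59 med [ -58.3 -126.1  224.7] min [ -80.5 -135.7  189. ] max [   1.2 -101.9  233.3]
side blue outer 36 med [ -68.  -126.9  226.6] min [ -80.5 -132.7  215. ] max [ -54.4 -118.8  233.3]
side blue plate 23 med [ -14.4 -124.5  222. ] min [ -18.9 -135.7  189. ] max [   1.2 -101.9  228.5]
side red all 14 med [ -9.3 -24.8 156.2] min [-17.1 -85.4 126.5] max [  5.5 -14.1 176. ]
side red plate 14 med [ -9.3 -24.8 156.2] min [-17.1 -85.4 126.5] max [  5.5 -14.1 176. ]
top blue all 76 med [ -55.9 -124.9  225.5] min [ -77.6 -134.3  215.9] max [  -5.8 -109.8  231.9]
top blue outer 43 med [ -65.7 -125.3  226.9] min [ -77.6 -131.1  220.3] max [ -53.3 -120.4  231.9]
top blue plate 33 med [ -11.3 -124.1  223.7] min [ -16.6 -134.3  215.9] max [  -5.8 -109.8  226.4]
top red all 3 med [-13.  -46.8 172.3] min [-14.2 -87.8 171.6] max [ -8.3 -43.4 176.1]
top red plate 3 med [-13.  -46.8 172.3] min [-14.2 -87.8 171.6] max [ -8.3 -43.4 176.1]
wrist blue all 835 med [ -65.6 -122.6  224.6] min [ -79.2 -129.9  221.1] max [ -52.4 -116.6  227. ]
wrist blue outer 835 med [ -65.6 -122.6  224.6] min [ -79.2 -129.9  221.1] max [ -52.4 -116.6  227. ]
[0.46658923 0.1935929  0.27960185] [ 1.79980978e+02 -1.18881334e-02  1.83055439e+01] 22.025
```

View pics/m1.png

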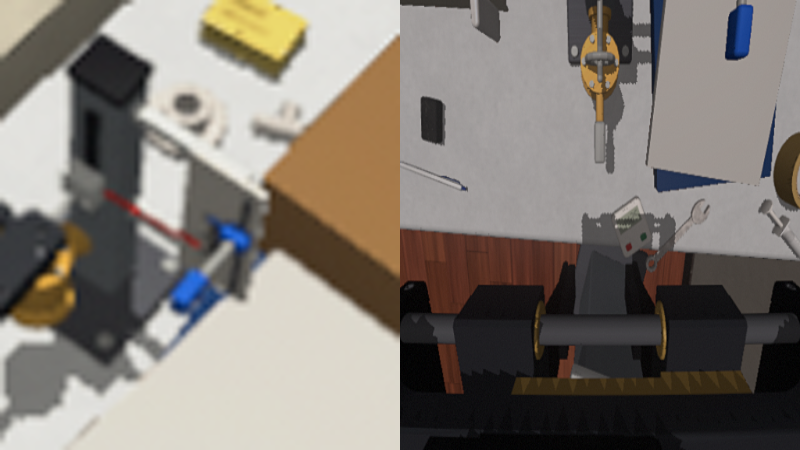

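The marker handle is at (185,290) and its tip at (228,235) in the side crop, with the red pointer tip near (197,242). In the wrist view the valve hangs straight, with its eye at (600,60).

```bash
python3 - <<'E'
from h import *
y=np.radians(18.3); X=np.array([np.cos(y),np.sin(y)]); Y=np.array([-X[1],X[0]]); O=np.array([.652,.2551])
c,R,t=cam('wrist'); P=cloud(c,R,t); q=P[...,:2]-O; L=np.stack([q@X,q@Y,P[...,2]],-1)*1000
for f in range(-95,-30,5):
    k=L[(L[...,0]>=f)&(L[...,0]<f+5)&(abs(L[...,1])<5)&(L[...,2]>145)&(L[...,2]<215)]
    if len(k): print(f,len(k),k[:,1].mean().round(1),np.percentile(k[:,2],[5,50,98]).round(1))
s=L[(L[...,0]>-110)&(L[...,0]<-10)&(L[...,1]<-70)&(L[...,1]>-220)&(L[...,2]<140)]; print('below',np.percentile(s[:,2],[50,99]))
go(.6281,.1171,.28,18.3)
E
```

```text
-95 7 0.4 [175.4 177.  178.8]
-90 42 0.5 [174.9 177.9 179.9]
-85 37 0.5 [168.5 172.  176.1]
-80 40 0.6 [163.6 165.8 168.5]
-75 79 0.1 [164.5 168.9 170.9]
-70 52 0.3 [164.7 167.  170.5]
-65 51 0.5 [165.8 168.1 170.6]
-60 53 0.4 [169.5 171.4 175.2]
-55 49 0.4 [172.2 173.3 175.1]
-50 45 0.5 [172.3 173.5 175.5]
-45 51 0.5 [172.1 173.4 175.3]
-40 23 0.3 [172.5 173.6 174.6]
below [49.13660036 51.20253301]
dp [12.94 12.34 -0.05] twist 0.0
```

```bash
python3 -m jog '[{"dp":[3,3,0],"twist":0,"fingers":0.45},{"dp":[6.5,6,0],"twist":0,"fingers":0.45},{"dp":[10,9.5,0],"twist":0,"fingers":0.45},{"dp":[12.9,12.3,0],"twist":0,"fingers":0.45},{"dp":[12.9,12.3,1],"twist":0,"fingers":0.45},{"dp":[12.9,12.3,2.5],"twist":0,"fingers":0.45},{"dp":[12.9,12.3,3],"twist":0,"fingers":0.45},{"dp":[12.9,12.3,3],"twist":0,"fingers":0.45}]'; python3 - <<'E'
from h import *
c,R,t=cam('wrist'); P=cloud(c,R,t); hsv=cv2.cvtColor(c['pixels'],cv2.COLOR_BGR2HSV).astype(int)
m=(hsv[...,0]>100)&(hsv[...,0]<130)&(hsv[...,1]>130)&(hsv[...,2]>60)&(P[...,2]>.19)&(P[...,2]<.25)
print(m.sum(),P[m].mean(0),P[m].min(0),P[m].max(0)); o=env.get_obs(); print(o['tool_pos'])
go(.6281,.1171,.197,18.3)
E
```

```text
time_s: 23.08
tool_pos: [0.6262, 0.1183, 0.2492]
tool_rot: [-180.0, 0.0, 18.4]
force: [1.0, -0.8, -0.1]
grip_width: 0.0392
grasp_force: 0.0
1184 [0.65269163 0.12633869 0.22300582] [0.61639953 0.10831782 0.21467985] [0.68662443 0.1567592  0.22643413]
[0.62660918 0.11807698 0.24984939]
dp [0.11 0.14 5.28] twist 0.1
```

```bash
python3 -m jog '[{"dp":[0.1,0.1,1],"twist":0,"fingers":0.45},{"dp":[0.1,0.1,2.2],"twist":0,"fingers":0.45},{"dp":[0.1,0.1,3.5],"twist":0,"fingers":0.45},{"dp":[0.1,0.1,4.6],"twist":0,"fingers":0.45},{"dp":[0.1,0.1,5.3],"twist":0,"fingers":0.45},{"dp":[0.1,0.1,5.3],"twist":0,"fingers":0.45}]' && python3 -m jog '[{"dp":[0,0,0],"twist":0,"fingers":0.1},{"dp":[0,0,0],"twist":0,"fingers":0.1},{"dp":[0,0,0],"twist":0,"fingers":0.1},{"dp":[0,0,0],"twist":0,"fingers":0.1},{"dp":[0,0,0],"twist":0,"fingers":0.1}]' 15
```

```text
time_s: 23.88
tool_pos: [0.6281, 0.1166, 0.1958]
tool_rot: [-180.0, 0.1, 18.3]
force: [-0.3, -0.7, 0.1]
grip_width: 0.0394
grasp_force: 0.0
time_s: 24.5
tool_pos: [0.6285, 0.1168, 0.1968]
tool_rot: [-180.0, -0.0, 18.3]
force: [-0.8, 0.5, 0.9]
grip_width: 0.0136
grasp_force: 15.0
```

Gripped; slide down 43.5 mm.

```bash
python3 -m jog '[{"dp":[0,0,0.5],"twist":0,"fingers":0.1},{"dp":[0,0,1.2],"twist":0,"fingers":0.1},{"dp":[0,0,2],"twist":0,"fingers":0.1},{"dp":[0,0,2.8],"twist":0,"fingers":0.1},{"dp":[0,0,3.5],"twist":0,"fingers":0.1},{"dp":[0,0,4.1],"twist":0,"fingers":0.1},{"dp":[0,0,4.35],"twist":0,"fingers":0.1},{"dp":[0,0,4.35],"twist":0,"fingers":0.1}]'; python3 m.py pics/m2.png
```

```text
time_s: 25.5
tool_pos: [0.6285, 0.1168, 0.1525]
tool_rot: [-180.0, -0.0, 18.3]
force: [3.0, 2.0, -1.8]
grip_width: 0.0134
grasp_force: 15.0
top red all 3 med [-13.2 -46.7 178.2] min [-15.  -81.6 175.4] max [ -9.8 -43.4 178.3]
top red plate 3 med [-13.2 -46.7 178.2] min [-15.  -81.6 175.4] max [ -9.8 -43.4 178.3]
wrist blue all 120 med [ -55.8 -126.4  180.6] min [ -59.2 -130.3  178.3] max [ -52.9 -122.5  182.5]
wrist blue outer 120 med [ -55.8 -126.4  180.6] min [ -59.2 -130.3  178.3] max [ -52.9 -122.5  182.5]
wrist red all 109 med [-50.7 -45.1 232.7] min [-71.3 -46.1 222. ] max [-29.3 -44.2 242.5]
wrist red outer 82 med [-54.  -45.1 232.5] min [-71.3 -46.1 222. ] max [-45.  -44.2 242.5]
wrist red plate 3 med [-29.6 -45.2 232.8] min [-29.7 -45.5 227.8] max [-29.3 -44.7 234.6]
[0.62844575 0.11680923 0.15272353] [-1.79998165e+02 -6.58646017e-03  1.83304640e+01] 25.65
```

View pics/m2.png

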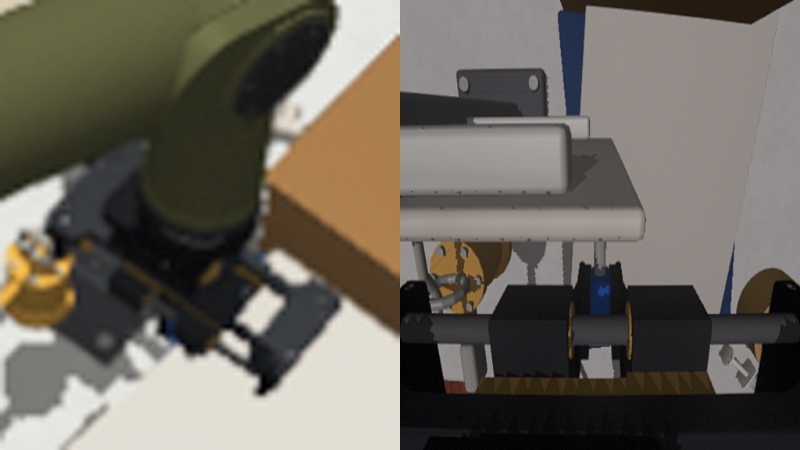

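The marker has moved down with the gripper (blue at (600,300) in the wrist half), and the valve still hangs at (40,280). I release, back off and check the level.

```bash
python3 -m jog '[{"dp":[0,0,0],"twist":0,"fingers":0.17},{"dp":[0,0,0],"twist":0,"fingers":0.25},{"dp":[0,0,0],"twist":0,"fingers":0.35},{"dp":[0,0,0],"twist":0,"fingers":0.42},{"dp":[0,0,0],"twist":0,"fingers":0.42}]'; python3 -m jog '[{"dp":[0,0,-1],"twist":0,"fingers":0.42},{"dp":[0,0,-3],"twist":0,"fingers":0.42},{"dp":[0,0,-6],"twist":0,"fingers":0.42},{"dp":[0,0,-9],"twist":0,"fingers":0.42},{"dp":[0,0,-12],"twist":0,"fingers":0.42},{"dp":[-5,-3,-13],"twist":0,"fingers":0.42},{"dp":[-10,-6,-13],"twist":0,"fingers":0.42},{"dp":[-15,-8,-13],"twist":0,"fingers":0.42}]'; python3 -m jog '[{"dp":[-3,0,0],"twist":0,"fingers":0.42},{"dp":[-3,0,0],"twist":0,"fingers":0.42},{"dp":[-3,0,0],"twist":0,"fingers":0.42}]'; python3 m.py pics/m3.png; python3 - <<'E'
from h import *
y=np.radians(18.3); X=np.array([np.cos(y),np.sin(y)]); Y=np.array([-X[1],X[0]]); O=np.array([.652,.2551])
for i in range(2):
  c,R,t=cam('wrist'); P=cloud(c,R,t); q=P[...,:2]-O; L=np.stack([q@X,q@Y,P[...,2]],-1)*1000
  k=L[(L[...,0]>=-57)&(L[...,0]<-40)&(abs(L[...,1])<5)&(L[...,2]>145)&(L[...,2]<215)]
  print('hook straight',len(k),np.percentile(k[:,2],[5,50,98]).round(1) if len(k) else '')
E
```

```text
time_s: 26.28
tool_pos: [0.6284, 0.1166, 0.1531]
tool_rot: [180.0, -0.0, 18.3]
force: [0.6, -0.2, -0.1]
grip_width: 0.0354
grasp_force: 0.0
time_s: 27.28
tool_pos: [0.4595, 0.1462, 0.2848]
tool_rot: [-180.0, -0.1, 18.4]
force: [0.3, 0.2, 0.6]
grip_width: 0.0368
grasp_force: 0.0
time_s: 27.65
tool_pos: [0.4333, 0.136, 0.2844]
tool_rot: [-180.0, -0.2, 18.3]
force: [-0.5, 0.6, 0.3]
grip_width: 0.0368
grasp_force: 0.0
side blue all 53 med [ -55.8 -125.   180.5] min [ -80.9 -135.7  147.9] max [  1.4 -96.6 185.8]
side blue outer 28 med [ -69.5 -125.6  181.9] min [ -80.9 -131.6  172.8] max [ -52.2 -120.1  185.5]
side blue plate 25 med [ -14.8 -124.4  178.6] min [ -18.3 -135.7  147.9] max [  1.4 -96.6 185.8]
side red all 15 med [ -7.8 -26.9 153.8] min [-17.4 -93.7 126.4] max [  5.5 -13.2 181. ]
side red plate 15 med [ -7.8 -26.9 153.8] min [-17.4 -93.7 126.4] max [  5.5 -13.2 181. ]
top blue all 64 med [ -56.6 -126.   180.6] min [ -77.7 -134.3  172.7] max [  -5.9 -115.4  189.1]
top blue outer 38 med [ -64.7 -126.   181.4] min [ -77.7 -131.4  178.1] max [ -52.4 -120.7  189.1]
top blue plate 26 med [ -11.  -125.5  178.8] min [ -15.5 -134.3  172.7] max [  -5.9 -115.4  183.2]
top red all 3 med [-12.8 -46.8 171.1] min [-14.  -87.8 171. ] max [ -8.2 -43.4 175.1]
top red plate 3 med [-12.8 -46.8 171.1] min [-14.  -87.8 171. ] max [ -8.2 -43.4 175.1]
[0.43318437 0.13593771 0.28327281] [ 1.79978191e+02 -1.19330229e-02  1.82719447e+01] 27.8
hook straight 0 
hook straight 0
```

View pics/m3.png

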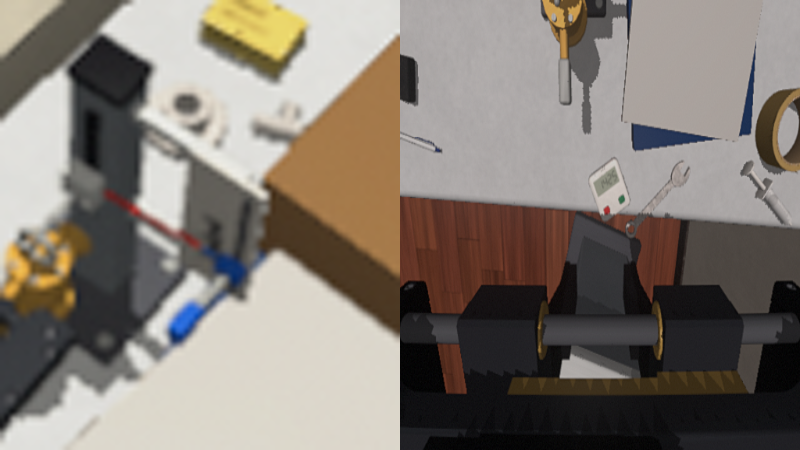

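The marker tip and the red pointer tip look level at about (205,250). I take a closer depth check from above.

```bash
python3 -m jog '[{"dp":[4,1.5,0],"twist":0,"fingers":0.42},{"dp":[8,3.5,0],"twist":0,"fingers":0.42},{"dp":[12,4.5,0],"twist":0,"fingers":0.42},{"dp":[14.5,5.6,0],"twist":0,"fingers":0.42},{"dp":[14.5,5.6,0],"twist":0,"fingers":0.42},{"dp":[14.5,5.6,0],"twist":0,"fingers":0.42},{"dp":[14.5,5.6,0],"twist":0,"fingers":0.42}]'; python3 - <<'E'
from h import *
y=np.radians(18.3); X=np.array([np.cos(y),np.sin(y)]); Y=np.array([-X[1],X[0]]); O=np.array([.652,.2551])
c,R,t=cam('wrist'); P=cloud(c,R,t); q=P[...,:2]-O; L=np.stack([q@X,q@Y,P[...,2]],-1)*1000
H,S,V=[a.astype(int) for a in cv2.split(cv2.cvtColor(c['pixels'],cv2.COLOR_BGR2HSV))]
reg=(L[...,2]>140)&(L[...,2]<215)&(L[...,1]>-145)&(L[...,1]<-10)
for k,m in dict(blue=(H>100)&(H<130)&(S>120)&(V>50),red=((H<8)|(H>172))&(S>110)).items():
    m=m&reg; p=L[m]; print(k,len(p))
    for a in range(-145,-10,8):
        b=p[(p[:,1]>=a)&(p[:,1]<a+8)&(p[:,0]>-40)]
        if len(b): print(a,len(b),np.median(b,0).round(1),np.percentile(b[:,2],[5,95]).round(1))
    b=p[p[:,0]<-45]
    if len(b): print('handle',np.median(b,0).round(1))
k=L[(L[...,0]>=-57)&(L[...,0]<-40)&(abs(L[...,1])<5)&(L[...,2]>145)&(L[...,2]<215)]
print('hook',len(k),np.percentile(k[:,2],[50,98]) if len(k) else '')
E
```

```text
time_s: 28.78
tool_pos: [0.5869, 0.1287, 0.2833]
tool_rot: [-180.0, -0.0, 18.4]
force: [-0.1, -0.1, 0.9]
grip_width: 0.0367
grasp_force: 0.0
blue 804
-137 70 [ -12.1 -131.3  177.7] [176.5 178.9]
-129 143 [ -12.2 -124.7  177.9] [176.6 179. ]
-121 131 [ -11.4 -117.5  177.8] [176.5 179.1]
-113 27 [  -9.6 -109.2  172.4] [171.5 175.5]
-105 15 [  -9.5 -103.   172.3] [171.2 173.5]
handle [ -64.7 -123.2  180.5]
red 385
-97 23 [ -9.6 -92.5 172.5] [171.3 173.7]
-89 29 [ -9.6 -84.6 172.7] [171.  173.4]
-81 38 [-11.2 -76.7 172.5] [171.5 173.9]
-73 38 [-12.1 -68.8 173.1] [171.4 174. ]
-65 42 [-12.9 -60.6 172.7] [171.7 174. ]
-57 40 [-13.7 -52.6 172.5] [171.9 173.8]
-49 42 [-13.7 -44.9 172.5] [171.3 173.7]
-41 41 [-14.5 -37.  172.5] [171.1 174.2]
-33 42 [-14.4 -29.6 172.8] [171.4 173.6]
-25 39 [-15.2 -20.7 172.9] [171.8 173.9]
-17 11 [-16.1 -15.9 172.6] [172. 174.]
hook 130 [173.51665936 175.042446  ]
```

Seen in one view, the marker tip is at 172.3 mm and the pointer tip at 172.5 mm, so they are level. The gripper is clear, so I hand in.

```bash
python3 -c "
from cell import env
print(env.sign_off())"
```

```text
the job is handed in; nothing more can be done
None
```

The valve body hangs by its eye on the hook, the blue marker reads level with the red pointer (172.3 mm against 172.5 mm in the last view, at about 28 mm of hook travel), the gripper touches nothing, and the job was handed in about 29 s into the 72 s allowed; no verdict was returned.

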